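# Put the slide caddy away and shut the lock-out drawer

### The job

Lift the blue slide caddy up and off the drying stand's arm and set it down upright, not dropped, in the empty bay of the pulled-out drawer while the drawer is still locked out. Then press the orange release lever on the drawer's slide to unlock it and push the drawer fully home without slamming it, leaving the jars in it upright and the other things on the bench where they are.

Things in the scene. Friction and masses are not known exactly. Their poses are not given: they have to be found in the camera images.
- caddy_handle (a point): Grip of the blue slide caddy (see caddy): centre of the solid upper part of its upright handle plate, 85 mm above the caddy's underside. This part is 8 mm thick (caddy x), 28 mm wide (caddy y), 38 mm high (19 mm above and below this point). Under it the plate has a window, 18 mm wide and 32 mm high, through which the stand's arm passes along x. Axes: caddy axes, z up.
- caddy: Blue slide caddy: open-topped box 64 x 64 mm, 35 mm high, holding glass slides, with an upright handle plate across its middle; 104 mm tall overall, about 110 to 200 g. Origin at the centre of its underside, z up when upright.
- hook_arm (a point): Fixed drying stand, left or right of the drawer: point on top of its steel arm where the caddy hangs, 170 mm above the table. Arm 10 mm wide, 8 mm thick, points along this frame's -x, ends 31 mm out in a lip 8 mm high: raise the caddy 10 to 20 mm, then draw it 70 mm or more along -x. Post 14 mm thick, 62 mm off on the +x side, top 193 mm above the table. Base plate 150 x 110 mm.
- empty_bay (a point): Centre of the floor of the drawer's empty left (+y) bay, 22 mm above the table; moves with the drawer. Bay 148 (x) by 96 mm (y) inside. Above its floor the outer walls rise 53 mm, the divider on the -y side 30 mm, the front panel 113 mm. The caddy fits with any yaw parallel to the walls. Axes: drawer axes, x into the unit, z up.
- drawer (a joint): How far the drawer has been pushed in, m: 0 fully out and locked, 0.17 fully home with its blue front panel flush with the unit's face. Locked it has 1 to 2 mm of play. Unlocked it slides with about 2 N; beyond 0.02 the lever may be let go and the drawer still runs freely.
- drawer_front (a point): Point on the outer face of the drawer's blue front panel, mid-width, 100 mm above the table. Panel 208 mm wide, top edge 135 mm above the table. An aluminium finger pull, 100 mm wide, sticks out 18 mm towards -x between 40 and 52 mm above the table. Axes: drawer axes, x into the unit (the closing direction). Push here or nearby.
- cabinet_front (a point): Fixed white storage unit, 316 mm wide, 205 mm deep, 150 mm high: point in the plane of its front face, mid-width, 100 mm above the table. drawer_front coincides with it when the drawer is home. x points into the unit.
- release_lever (a joint): Angle of the release lever, rad: 0 at rest, 0.15 fully pressed (pad 14 mm down). Sprung: about 4 N at the pad starts it, about 7.5 N holds it fully down. The drawer is unlocked from 0.09 rad (pad 8.5 mm down). While the drawer is on its way in the lever stays at about 0.08 by itself.
- lever_pad (a point): Centre of the top of the release lever's orange thumb pad, outside the drawer on its right (-y) side, 25 mm behind the plane of the front panel, 102 mm above the table at rest; moves with lever and drawer. Pad 42 (x) by 30 mm (y), open above: press it down with closed fingertips. At its +x end, 21 mm from here, a rib rises 8 mm: with the pad held down, push towards +x to move the drawer.
- jar_a: Small jar, 48 mm across, 85 mm tall, standing in the drawer's right bay, front; origin at the centre of its underside.
- jar_b: Second such jar with a yellow lid, behind the first.
- flasks: Stack of three pink flat culture flasks, 110 x 75 x 93 mm, on the side opposite the drying stand; bystander; origin at the centre of its underside.
- media_bottle: Glass bottle with a blue cap, 72 mm across, 160 mm tall, bystander; origin at the centre of its underside.
- marker: Marker pen lying on the bench, 128 mm long, bystander; origin near its middle, on its underside.
- loose_cap: Loose blue screw cap on the bench, 42 mm across, 20 mm high, bystander; origin at the centre of its underside.
Things that resemble listed ones, but are neither listed nor needed, are in the scene too. What is shaped like the caddy but red is not meant.

How it is judged (in metres and radians):
On the way, in this order (a step that is already met when the one before it is completed fails the run):
1. the caddy stands upright and released in the empty bay, with the drawer still locked out (value of joint drawer below 0.01 m and x of caddy in the frame of empty_bay between -0.06 and 0.06 m and y of caddy in the frame of empty_bay between -0.03 and 0.03 m and z of caddy in the frame of empty_bay below 0.006 m and angle between caddy's own z axis and vertical below 0.12 rad and contact force between caddy and the fingers below 0.1 N), for 0.2 s.
2. the release lever is pressed (value of joint release_lever above 0.07 rad), for 0.05 s.
At the end, for the whole second after the job is handed in: The drawer is home to within 6 mm (joint above 0.164); the caddy stands at rest on the floor of the drawer's left bay (wholly in the bay, underside within 6 mm of the floor, tilted less than 0.12 rad); both jars stand upright (less than 0.2 rad) in the drawer (value of joint drawer above 0.164 m and x of caddy in the frame of empty_bay between -0.06 and 0.06 m and y of caddy in the frame of empty_bay between -0.03 and 0.03 m and z of caddy in the frame of empty_bay below 0.006 m and angle between caddy's own z axis and vertical below 0.12 rad and linear speed of caddy below 0.03 m/s and angle between each of jar_a, jar_b's own z axis and vertical below 0.2 rad); the robot touches nothing.
It fails at once if the caddy is dropped, or the drawer slammed with it inside (the caddy moves faster than 0.6 m/s while the fingers do not touch it) (linear speed of caddy above 0.6 m/s and contact force between caddy and the fingers below 0.05 N).
It fails at once if a jar in the drawer is tipped over (angle between any of jar_a, jar_b's own z axis and vertical above 0.6 rad).
It fails at once if a bystander on the bench is moved more than 40 mm (distance of any of flasks, media_bottle, marker, loose_cap from where it was at the start of the episode above 0.04 m).
It also fails if it takes over 64 s, if anything falls off the work surface, if the arm or the gripper's body presses on something with over 40 N, if the wrist force passes 120 N, or if a joint passes its speed limit or range.

### The arm

A 6-joint arm with a two-finger parallel gripper is mounted at the origin on the work surface. World frame = base frame: x ahead of the robot, y to its left, z up, the work surface at z = 0. Lengths are in mm, angles in degrees, forces in N, time in s.
With the tool pointing down it reaches from about 350 to 775 mm from the base axis. Payload 5.5 kg.
Tool frame: the origin (TCP) lies midway between the tips of the shut fingers; the grasp point (between the pads) lies 19 mm behind it (ctrl.grip_depth is the distance from the TCP to the grasp point, in mm); y points along the fingers, z is the direction in which the jaws open and shut, and the axes are right-handed (so a half turn about y gives the same grasp; the last joint's range is limited). The gripper opens to 85 mm and grips with 20 to 120 N. Pads are 22 mm wide; open, the fingers measure 114 mm over their backs; the gripper's body (76 mm by 85 mm) begins 54 mm behind the grasp point. The pads swing forward as they close: fully open they stand 13 mm farther back than shut.
Start: joints at [-78.759, 17.945, 2.641, 74.691, 0, 82.002], TCP at [189.474, -542.929, 231.323] pointing down, gripper open.
Joint ranges: [-158.12, 158.12], [-49.38, 96.58], [-58.88, 72.47], [-126.05, 133.96], [-84.25, 85.87], [-180, 180]. Speed limits (degrees/s): [147.25, 147.25, 180, 180, 180, 180].

### API

Orientations are given as a 3x3 rotation matrix whose columns are the frame's x, y, z axes.
In Python, from workcell import read_state, eyes, ctrl gives the robot as it stands. The module is installed in compiled form; this text tells all that it offers.
- The arm moves only by the tool play_rows, never from a script. Its argument "increments" is a list of rows, each a list of 5 numbers: the finger opening in mm, from 0 to 85.4, then the shift along the tool's x, y, z as a fraction of full scale, then the turn about the tool's y as a fraction of full scale. A call has 1 to 10 rows; each row is the pose to reach, as a shift and turn from the pose measured when the call began, along the tool's axes at that moment, turning the shorter way round; what a row does not reach only later rows make up. Full scale, the value 1, is 200 mm for a shift and pi rad for a turn. A row lasts 1/8 s, in which the tool goes at most 62.5 mm and 10.7 degrees, less where a joint would pass 70% of its speed; a pose out of reach is approached as far as the arm can. A call with a number of a shift or a turn outside -1 to 1 is refused whole. A call with a gripper value outside its range is refused whole. The fingers move at their own pace and stop on an object; the grip force is fixed at half the most. Time passes only in rows, so rows that repeat a pose let the fingers close. It gives the time, the measured TCP pose, the force and the opening at its end, in the units of the state.
- read_state(): the state, without advancing time (a new reading comes with each control period).
- eyes.read_camera(name): name is "scene" or "side" or "wrist"; returns the picture (420x560x3 uint8, red, green, blue); there is no depth.
- eyes.calibration(name): a dict with "fx", "fy", "cx", "cy" (pixels), "k1" (the pictures are not rectified: a ray, as slopes to the right and down, at radius r is drawn at 1 + k1 r^2 times it, then the intrinsics apply), "view" (4x4, takes a point from world to camera coordinates); the wrist camera has in their place "hand_eye" (4x4, takes a point from camera to tool coordinates, whose origin is the TCP and whose axes are the tool frame's). Camera axes: x right, y down, z forward; pixel columns grow to the right and rows downward; lengths in mm; the calibration is good to about 2 mm. A picture is of the moment at which its call begins: read the wrist's pose just before it. calibration takes no time and is no camera call.
- ctrl.sign_off(): hands the job in, once; it reports no verdict.
The state is a dict: "time": time; "joints": joint angles; "joint_vel": joint speeds; "joint_efforts": joint torques, N m; "position": TCP position; "ee_rot": TCP orientation; "contact_force": force on the tool from outside, world axes, zero at the start; "moment": the same for the moment, N m; "opening": finger opening in mm.
Only numpy, scipy, OpenCV 4.12 (cv2) and the standard library are available. Lean on these libraries where they do the work, as an engineer would, in place of code of your own. Each camera call takes 0.05 s, during which the arm holds its last target.

## Working session

There is one attempt and no reset: what is moved stays moved. The work goes in short steps, Python scripts to look and compute and a tool call to move; the robot and the scene stay as the last step left them, time stands still between calls to the robot, and variables do not carry over. Pictures are saved under pics/ and viewed, and the job is handed in when it is done.

Besides the shell and the picture viewer there is one more tool, called after "Emit:" as name(argument=value, ...), one argument or row to a line, values as JSON. play_rows: Moves the arm, as the interface text tells. Shift numbers are shares of 200 mm and turn numbers shares of pi rad, none past 1 either way. Its arguments: {"type":"object","properties":{"increments":{"type":"array","items":{"type":"array","items":{"type":"number"}}}},"required":["increments"]}

```bash
mkdir -p pics; cat > h.py <<'E'
import numpy as np, cv2
from workcell import read_state, eyes, ctrl
def shot(name,fn):
    s=read_state(); im=eyes.read_camera(name); cv2.imwrite('pics/'+fn+'.png',im[:,:,::-1]); return s,im
def cam(name,s=None):
    c=eyes.calibration(name)
    if name=='wrist':
        T=np.eye(4);T[:3,:3]=s['ee_rot'];T[:3,3]=s['position']; M=T@np.array(c['hand_eye'])
    else: M=np.linalg.inv(np.array(c['view']))
    return c,M
def ray(name,uv,s=None):
    c,M=cam(name,s)
    K=np.array([[c['fx'],0,c['cx']],[0,c['fy'],c['cy']],[0,0,1.]])
    p=cv2.undistortPoints(np.array([[uv]],float),K,np.array([c['k1'],0,0,0.]))[0,0]
    d=M[:3,:3]@np.array([p[0],p[1],1]); return M[:3,3],d/np.linalg.norm(d)
def plane(name,uv,z,s=None):
    o,d=ray(name,uv,s); return o+d*(z-o[2])/d[2]
def tri(r1,r2):
    (o1,d1),(o2,d2)=r1,r2
    A=np.stack([d1,-d2],1); t=np.linalg.lstsq(A,o2-o1,rcond=None)[0]
    a=o1+t[0]*d1;b=o2+t[1]*d2; return (a+b)/2,np.linalg.norm(a-b)
def proj(name,P,s=None):
    c,M=cam(name,s); V=np.linalg.inv(M); p=V[:3,:3]@np.array(P,float)+V[:3,3]
    K=np.array([[c['fx'],0,c['cx']],[0,c['fy'],c['cy']],[0,0,1.]])
    return cv2.projectPoints(p.reshape(1,1,3),np.zeros(3),np.zeros(3),K,np.array([c['k1'],0,0,0.]))[0][0,0]
E
python3 - <<'E'
from h import *
np.set_printoptions(precision=3,suppress=True)
s=read_state(); print(s)
for n in('scene','side','wrist'):
    shot(n,n+'0'); print(eyes.calibration(n))
E
```

```text
{'time': 0.0, 'joints': array([-78.759,  17.993,   2.576,  74.691,  -0.003,  82.002]), 'joint_vel': array([ 0.024, -0.03 , -0.026, -0.055, -0.003,  0.027]), 'joint_efforts': array([  0.001, -48.063,  29.853,   0.019,  -0.   ,   0.   ]), 'position': array([ 189.347, -542.373,  230.375]), 'ee_rot': array([[-0.944, -0.   ,  0.33 ],
       [-0.33 ,  0.002, -0.944],
       [-0.   , -1.   , -0.002]]), 'contact_force': array([ 0.071,  1.643, -0.419]), 'moment': array([ 0.03 ,  0.015, -0.011]), 'opening': 85.53060001674862}
{'fx': 460.6209156261619, 'fy': 460.6209156261619, 'cx': 278.84193443574776, 'cy': 203.99042269390833, 'k1': -0.004334682038414446, 'view': array([[  -0.395,    0.919,    0.012,  207.535],
       [   0.52 ,    0.234,   -0.821, -159.97 ],
       [  -0.757,   -0.318,   -0.571, 1704.921],
       [   0.   ,    0.   ,    0.   ,    1.   ]])}
{'fx': 504.52813156537303, 'fy': 504.52813156537303, 'cx': 276.00024328926435, 'cy': 204.3796172846554, 'k1': -0.05635081251203291, 'view': array([[  -0.942,   -0.336,    0.01 ,  472.829],
       [  -0.231,    0.625,   -0.745,  232.175],
       [   0.244,   -0.704,   -0.666, 1092.699],
       [   0.   ,    0.   ,    0.   ,    1.   ]])}
{'fx': 316.3968695516876, 'fy': 316.3968695516876, 'cx': 280.25641454347164, 'cy': 213.46017728931838, 'k1': -0.052771716411252396, 'hand_eye': array([[   0.   ,    0.953,    0.302,  -76.468],
       [   0.   ,   -0.302,    0.953, -143.466],
       [   1.   ,   -0.   ,   -0.   ,   -0.171],
       [   0.   ,    0.   ,    0.   ,    1.   ]])}
```

View pics/scene0.png

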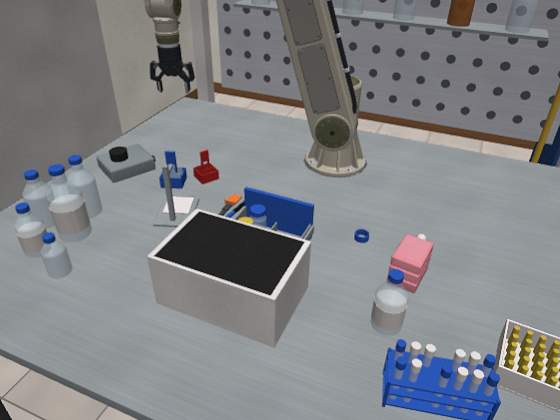

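View pics/side0.png

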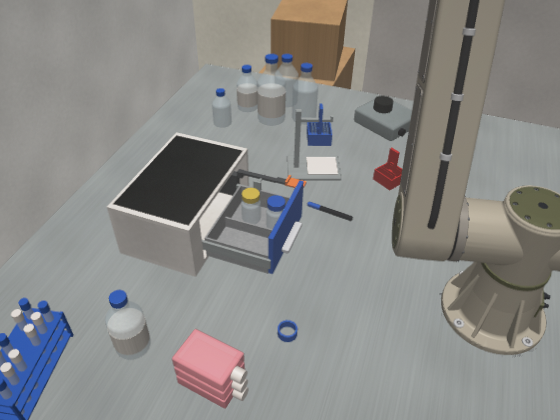

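View pics/wrist0.png

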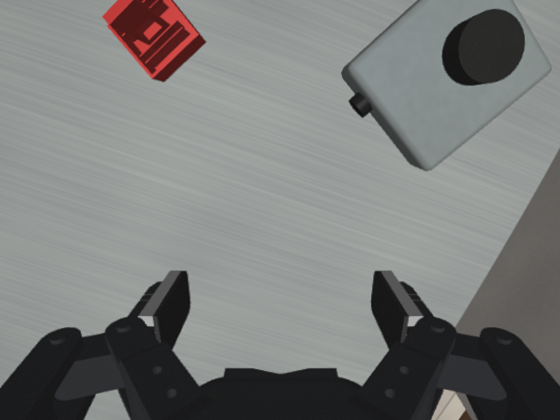

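```bash
python3 - <<'E'
import cv2
a=cv2.imread('pics/scene0.png')[140:250,140:330]; cv2.imwrite('pics/sz.png',cv2.resize(a,None,fx=4,fy=4,interpolation=cv2.INTER_CUBIC))
a=cv2.imread('pics/side0.png')[95:275,190:370]; cv2.imwrite('pics/dz.png',cv2.resize(a,None,fx=3.3,fy=3.3,interpolation=cv2.INTER_CUBIC))
E
```

```text
(no output)
```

View pics/sz.png

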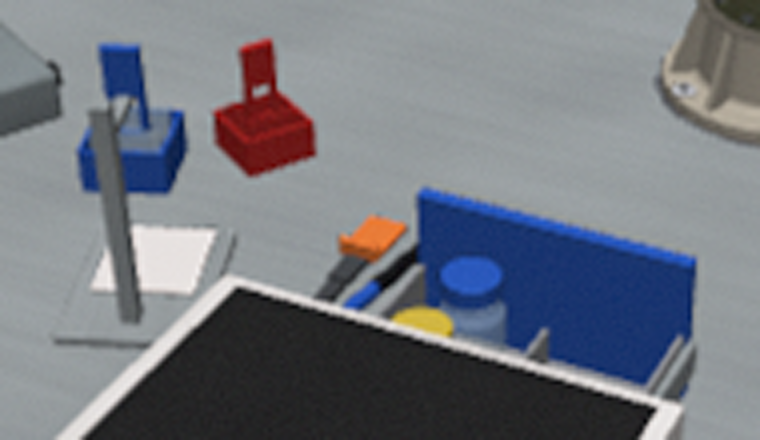

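View pics/dz.png

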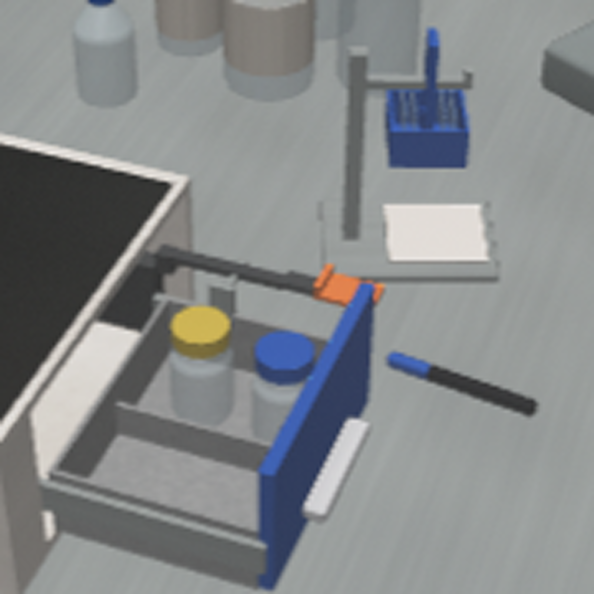

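```bash
python3 - <<'E'
from h import *
np.set_printoptions(precision=1,suppress=True)
S=lambda x,y:(140+x/4-.4,140+y/4-.4)
D=lambda x,y:(190+x/3.3-.35,95+y/3.3-.35)
for n,a,b in [('handle top',(120,45),(433,32)),('post top',(103,110),(358,50)),('caddy botL..',(128,188),(428,165)),
 ('panel TR(-y)',(424,190),(368,288)),('panel TL(+y)',(690,260),(266,468)),
 ('pad mid',(376,230),(344,288))]:
    p,e=tri(ray('scene',S(*a)),ray('side',D(*b))); print(n,p,e)
for n,b,z in [('bluejar',(285,350),107),('yellowlid',(201,325),107),('panelTR',(368,288),135),('panelTL',(266,468),135),('pad',(347,288),102),
 ('padcornL',(318,292),102),('padcornR',(380,292),102),('arm lip top',(468,73),178),('post top',(358,50),193),('post bottom',(352,236),5),('base fr',(496,277),0),('base bl',(320,205),5),('base fl',(322,278),0),
 ('white pad c',(438,232),5),('marker1',(392,357),8),('marker2',(533,408),8)]:
    print(n,plane('side',D(*b),z))
for n,a,z in [('panelTR',(424,190),135),('panelTL',(690,260),135),('pad',(376,232),102),('posttop',(103,110),193),('handle top',(120,45),170-40+8+0),('bluejar',(471,280),107),('yellow',(421,325),107)]:
    print('scene',n,plane('scene',S(*a),z))
E
```

```text
handle top [ 504.9 -351.7  211.1] 2.8506341379475075
post top [ 560.7 -330.9  193.2] 4.944941888919045
caddy botL.. [ 501.8 -363.1   80.6] 5.942344807996415
panel TR(-y) [ 482.5 -122.   133.2] 2.162132778958391
panel TL(+y) [488.3  78.9 135.3] 0.3420406154950952
pad mid [ 508.  -147.6  107.1] 3.432899856888564
bluejar [525.8 -63.6 107. ]
yellowlid [592.5 -68.3 107. ]
panelTR [ 481.8 -118.2  135. ]
panelTL [488.4  78.4 135. ]
pad [ 507.5 -151.8  102. ]
padcornL [ 526.5 -139.7  102. ]
padcornR [ 482.8 -155.9  102. ]
arm lip top [ 474.4 -357.5  178. ]
post top [ 561.4 -335.9  193. ]
post bottom [ 559.4 -336.1    5. ]
base fr [ 427.3 -330.6    0. ]
base bl [ 600.5 -369.6    5. ]
base fl [ 567.2 -277.2    0. ]
white pad c [ 490.  -368.1    5. ]
marker1 [ 479.  -191.5    8. ]
marker2 [ 358.3 -172.3    8. ]
scene panelTR [ 483.7 -122.   135. ]
scene panelTL [488.  79. 135.]
scene pad [ 501.8 -152.2  102. ]
scene posttop [ 563.5 -327.6  193. ]
scene handle top [ 396.4 -435.5  138. ]
scene bluejar [533.6 -62.  107. ]
scene yellow [593.4 -70.1 107. ]
```

```bash
cat >> h.py <<'E'
def go(target,yaw=None,s=None):
    "print fractions to reach world target, tool z yaw (deg)"
    s=s or read_state(); R=np.array(s['ee_rot']); d=R.T@(np.array(target,float)-s['position'])
    cy=np.degrees(np.arctan2(R[1,2],R[0,2])); t=0 if yaw is None else -((yaw-cy+180)%360-180)/180
    print('yaw now %.2f'%cy,'frac',np.round(d/200,4),'turn',round(t,4))
E
python3 -c "
from h import *
go([345,-446,330],17); go([500,-350,330],17)"
```

```text
yaw now -70.76 frac [-0.8938 -0.4965 -0.1999] turn -0.4876
yaw now -70.76 frac [-1.7837 -0.4961 -0.3978] turn -0.4876
```

Emit:
play_rows(
  increments=[
    [60, 0, -0.25, 0, -0.05],
    [60, -0.1, -0.5, -0.02, -0.1],
    [60, -0.2, -0.5, -0.05, -0.15],
    [60, -0.35, -0.5, -0.08, -0.2],
    [60, -0.5, -0.5, -0.11, -0.25],
    [60, -0.65, -0.5, -0.14, -0.3],
    [60, -0.8, -0.5, -0.17, -0.35],
    [60, -0.9, -0.5, -0.2, -0.4],
    [60, -0.9, -0.5, -0.2, -0.45],
    [60, -0.9, -0.5, -0.2, -0.488],
  ],
)

```text
time: 1.4
position: [346.5, -445.1, 330.3]
ee_rot: [[0.299, -0.001, 0.954], [-0.954, 0.002, 0.299], [-0.002, -1.0, -0.0]]
contact_force: [1.3, 0.3, 1.0]
opening: 60.0
```

```bash
python3 -c "
from h import *
s=read_state();print(s['position'],s['time'],s['joints'],s['opening'])
go([500,-350,330],17)"
```

```text
[ 346.53782766 -445.0809027   330.34935949] 1.4 [-6.02626264e+01  1.65920553e+01  1.45450689e+01  8.80734736e+01
  2.48671011e-02  1.23605917e+01] 59.96576175553438
yaw now 17.38 frac [-0.2245  0.0022  0.8743] turn 0.0021
```

Emit:
play_rows(
  increments=[
    [60, -0.05, 0, 0.15, 0],
    [60, -0.1, 0, 0.35, 0],
    [60, -0.15, 0, 0.55, 0],
    [60, -0.2, 0, 0.75, 0],
    [60, -0.22, 0, 0.87, 0],
    [60, -0.22, 0, 0.87, 0],
  ],
)

```text
time: 2.15
position: [500.7, -350.0, 329.6]
ee_rot: [[0.301, -0.002, 0.954], [-0.954, 0.003, 0.301], [-0.003, -1.0, -0.001]]
contact_force: [0.0, -0.2, -0.1]
opening: 59.9
```

```bash
python3 -c "
from h import *
import json
s,im=shot('wrist','w1');print(s['position'],s['ee_rot'])
np.savez('w1.npz',p=s['position'],R=s['ee_rot'])
"
```

```text
[ 500.65397354 -349.97917266  329.5727763 ] [[ 3.01359209e-01 -1.55158804e-03  9.53509423e-01]
 [-9.53505221e-01  2.89494418e-03  3.01362592e-01]
 [-3.22794715e-03 -9.99994606e-01 -6.07029214e-04]]
```

View pics/w1.png

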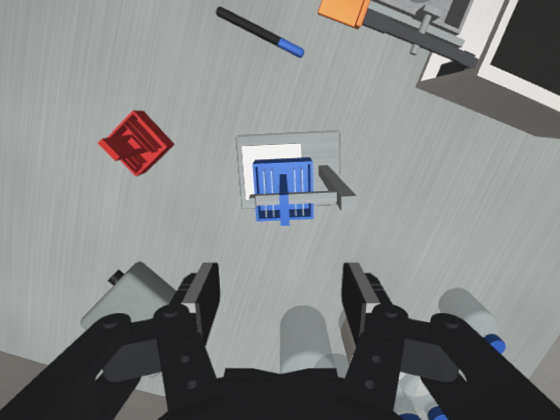

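```bash
python3 - <<'E'
import cv2
a=cv2.imread('pics/w1.png')[120:240,225:365]; cv2.imwrite('pics/w1z.png',cv2.resize(a,None,fx=5,fy=5,interpolation=cv2.INTER_CUBIC))
E
```

```text
(no output)
```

View pics/w1z.png

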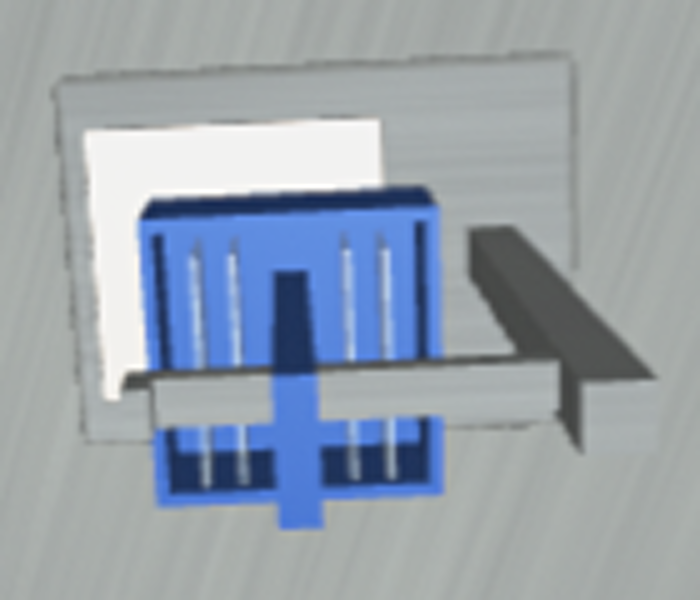

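```bash
python3 - <<'E'
from h import *
np.set_printoptions(precision=1,suppress=True)
z=np.load('w1.npz'); s=dict(position=z['p'],ee_rot=z['R'])
W=lambda x,y:(225+x/5-.4,120+y/5-.4)
P=lambda x,y,h:plane('wrist',W(x,y),h,s)
c=P(299,450,208);print('handle top c',c,P(297,376,208),P(301,526,208))
for n,x,y,h in [('arm L',152,403,170),('arm L178',152,403,178),('arm R',558,389,170),('postTL',582,382,193),('postBR',657,450,193),('base TL',57,85,5),('base TR',572,55,5),('baseBL',88,440,5),('post topC',620,416,193)]:
    print(n,P(x,y,h))
a=P(152,380,170)-P(558,360,170); b=P(155,428,170)-P(555,418,170); c=P(57,85,5)-P(572,55,5)
d=P(145,215,139)-P(438,207,139);e=P(158,503,139)-P(441,492,139)
for v in(a,b,c,d,e): print(np.degrees(np.arctan2(-v[1],-v[0])),np.linalg.norm(v))
# pads of lever
for n,x,y in [('pad c',343,11)]: print(n,plane('wrist',(x,y),102,s))
E
```

```text
handle top c [ 504.1 -351.6  208. ] [ 499.7 -339.   208. ] [ 508.7 -364.9  208. ]
arm L [ 477.2 -361.8  170. ]
arm L178 [ 477.2 -359.6  178. ]
arm R [ 553.  -334.8  170. ]
postTL [ 551.  -327.9  193. ]
postBR [ 568.9 -335.8  193. ]
base TL [ 424.5 -324.8    5. ]
base TR [ 563.7 -271.9    5. ]
baseBL [ 461.8 -425.3    5. ]
post topC [ 560.  -331.8  193. ]
20.453915029627556 80.13946848935493
19.03224980823036 79.71177289414668
20.820387557243553 148.90626117079032
19.101566055094494 61.848614912983386
19.882505304006163 63.08021255428266
pad c [ 507.3 -156.3  102. ]
```

```bash
python3 -c "
from h import *
go([504,-351.5,183],20)"
```

```text
yaw now 17.47 frac [0.0127 0.7338 0.0196] turn -0.0141
```

Emit:
play_rows(
  increments=[
    [42, 0.005, 0.1, 0.01, -0.014],
    [42, 0.013, 0.2, 0.02, -0.014],
    [42, 0.013, 0.32, 0.02, -0.014],
    [42, 0.013, 0.42, 0.02, -0.014],
    [42, 0.013, 0.52, 0.02, -0.014],
    [42, 0.013, 0.62, 0.02, -0.014],
    [42, 0.013, 0.7, 0.02, -0.014],
    [42, 0.013, 0.734, 0.02, -0.014],
    [42, 0.013, 0.734, 0.02, -0.014],
  ],
)

```text
time: 3.32
position: [503.7, -351.6, 182.8]
ee_rot: [[0.341, -0.002, 0.94], [-0.94, 0.003, 0.341], [-0.004, -1.0, -0.001]]
contact_force: [-0.2, -1.0, 0.9]
opening: 42.2
```

```bash
python3 -c "
from h import *
s,im=shot('wrist','w2');shot('side','d2');print(s['position'],s['opening'],s['contact_force'])
import cv2
a=cv2.imread('pics/d2.png')[60:200,220:420]; cv2.imwrite('pics/d2z.png',cv2.resize(a,None,fx=4,fy=4,interpolation=cv2.INTER_CUBIC))
"
```

```text
[ 503.73417151 -351.63387568  182.75256398] 42.20095941232642 [-0.20885321 -0.96545597  0.92956597]
```

View pics/w2.png

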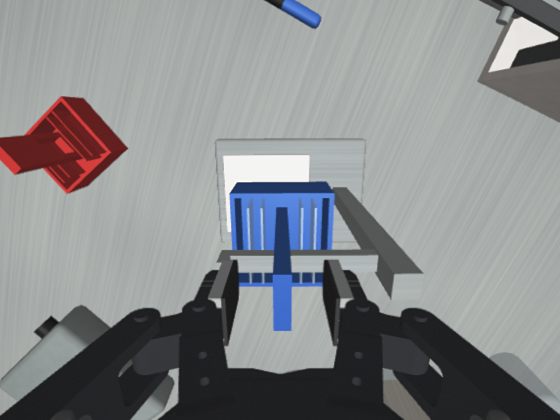

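View pics/d2z.png

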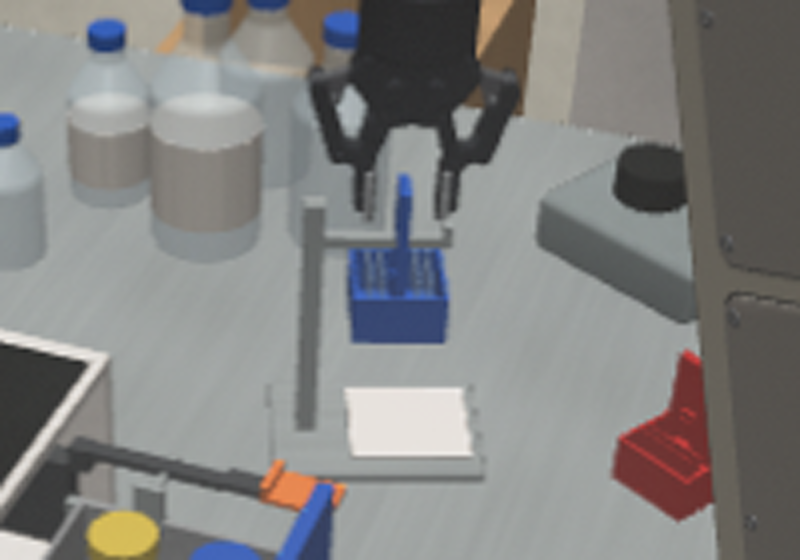

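Emit:
play_rows(
  increments=[
    [20, 0, 0, 0, 0],
    [0, 0, 0, 0, 0],
    [0, 0, 0, 0, 0],
    [0, 0, 0, 0, 0],
    [0, 0, 0, 0, 0],
    [0, 0, 0, 0, 0],
  ],
)

```text
time: 4.18
position: [504.7, -352.1, 184.5]
ee_rot: [[0.342, 0.0, 0.94], [-0.94, 0.001, 0.342], [-0.001, -1.0, 0.001]]
contact_force: [0.4, -0.3, 5.6]
opening: 6.7
```

Emit:
play_rows(
  increments=[
    [0, 0, -0.02, 0, 0],
    [0, 0, -0.04, 0, 0],
    [0, 0, -0.06, 0, 0],
    [0, 0, -0.075, 0, 0],
    [0, 0, -0.075, 0, 0],
    [0, 0, -0.075, 0, 0],
  ],
)

```text
time: 4.92
position: [504.6, -352.1, 199.4]
ee_rot: [[0.342, -0.0, 0.94], [-0.94, 0.001, 0.342], [-0.001, -1.0, 0.0]]
contact_force: [-0.5, 0.8, -2.2]
opening: 6.5
```

```bash
python3 -c "
from h import *
s,im=shot('wrist','w3');shot('side','d3');print(s['position'],s['opening'],s['contact_force'])
import cv2
a=cv2.imread('pics/d3.png')[60:200,220:420]; cv2.imwrite('pics/d3z.png',cv2.resize(a,None,fx=4,fy=4,interpolation=cv2.INTER_CUBIC))
"
```

```text
[ 504.6037346  -352.11327241  199.36620681] 6.534729089374426 [-0.51334426  0.83391112 -2.23225054]
```

View pics/w3.png

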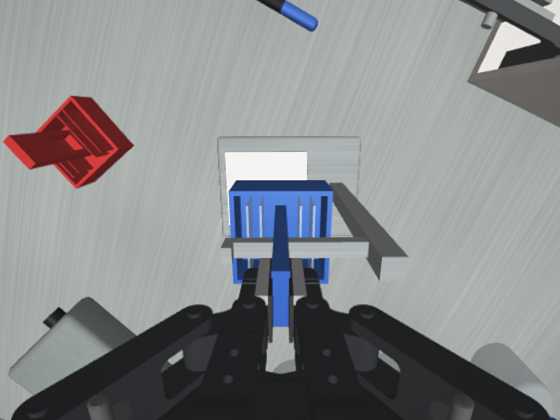

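View pics/d3z.png

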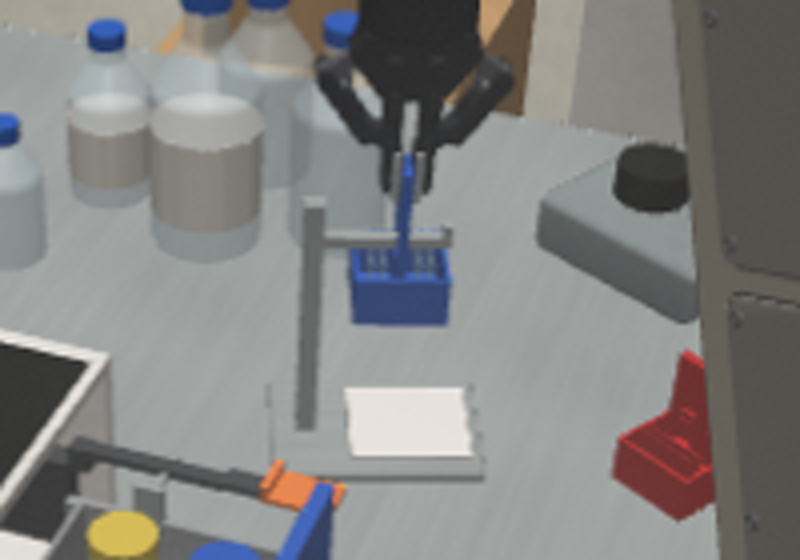

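Emit:
play_rows(
  increments=[
    [0, 0, 0, -0.05, 0],
    [0, 0, 0, -0.1, 0],
    [0, 0, 0, -0.15, 0],
    [0, 0, 0, -0.2, 0],
    [0, 0, 0, -0.25, 0],
    [0, 0, 0, -0.3, 0],
    [0, 0, 0, -0.35, 0],
    [0, 0, 0, -0.4, 0],
    [0, 0, 0, -0.44, 0],
    [0, 0, 0, -0.44, 0],
  ],
)

```text
time: 6.28
position: [421.4, -382.4, 199.4]
ee_rot: [[0.341, 0.0, 0.94], [-0.94, 0.001, 0.341], [-0.001, -1.0, 0.0]]
contact_force: [-0.0, -0.6, -1.2]
opening: 7.0
```

```bash
python3 -c "
from h import *
shot('side','d4')
import cv2
go([430,-330,275],-2);go([430,-250,280],-2)
a=cv2.imread('pics/d4.png')[60:280,170:420]; cv2.imwrite('pics/d4z.png',cv2.resize(a,None,fx=2.7,fy=2.7,interpolation=cv2.INTER_CUBIC))
"
```

```text
yaw now 19.96 frac [-0.2321 -0.378   0.1282] turn 0.122
yaw now 19.96 frac [-0.6081 -0.4025  0.2647] turn 0.122
```

View pics/d4z.png

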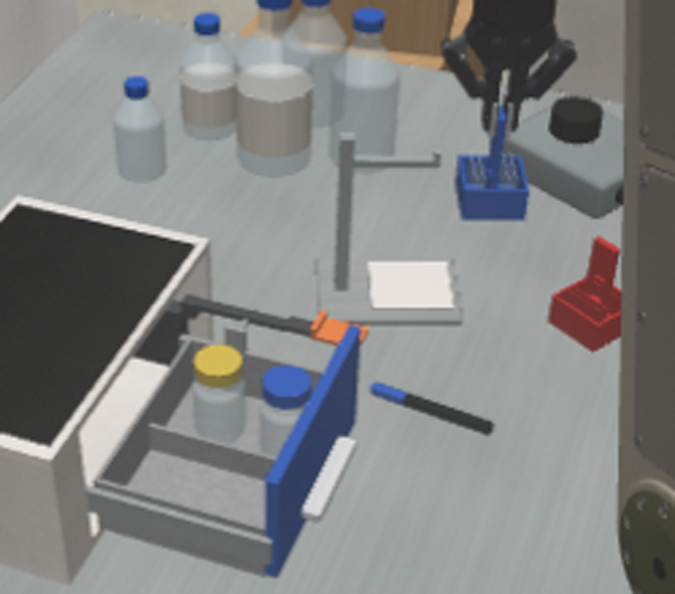

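```bash
python3 -c "
from h import *
go([480,-220,300],-2);go([545,-60,300],-2)
"
```

```text
yaw now 19.96 frac [-0.6638 -0.5023  0.551 ] turn 0.122
yaw now 19.96 frac [-1.3049 -0.5014  1.1295] turn 0.122
```

Emit:
play_rows(
  increments=[
    [0, 0, -0.15, 0, 0],
    [0, -0.05, -0.3, 0.02, 0.01],
    [0, -0.12, -0.43, 0.08, 0.03],
    [0, -0.22, -0.5, 0.16, 0.05],
    [0, -0.32, -0.5, 0.25, 0.07],
    [0, -0.42, -0.5, 0.34, 0.09],
    [0, -0.52, -0.5, 0.42, 0.11],
    [0, -0.6, -0.5, 0.5, 0.122],
    [0, -0.66, -0.5, 0.55, 0.122],
  ],
)

```text
time: 7.45
position: [480.7, -219.7, 299.6]
ee_rot: [[-0.033, 0.0, 0.999], [-0.999, 0.001, -0.033], [-0.001, -1.0, 0.0]]
contact_force: [0.3, 0.4, -1.0]
opening: 7.1
```

```bash
python3 -c "
from h import *
go([550,-60,300],-2)
"
```

```text
yaw now -1.91 frac [-0.8096 -0.0011  0.3198] turn 0.0005
```

Emit:
play_rows(
  increments=[
    [0, -0.1, 0, 0.04, 0],
    [0, -0.25, 0, 0.08, 0],
    [0, -0.4, 0, 0.14, 0],
    [0, -0.55, 0, 0.2, 0],
    [0, -0.7, 0, 0.25, 0],
    [0, -0.85, 0, 0.3, 0],
    [0, -0.97, 0, 0.32, 0],
    [0, -1, 0, 0.32, 0],
    [0, -1, 0, 0.32, 0],
  ],
)

```text
time: 8.57
position: [551.3, -21.8, 299.8]
ee_rot: [[-0.032, 0.0, 0.999], [-0.999, 0.001, -0.032], [-0.001, -1.0, 0.0]]
contact_force: [-0.5, -0.1, -2.9]
opening: 6.7
```

```bash
python3 -c "
from h import *
s,im=shot('wrist','w5')
np.savez('w5.npz',p=s['position'],R=s['ee_rot'])
print(s['position'])
"
```

```text
[551.25708001 -21.84976189 299.77593979]
```

View pics/w5.png

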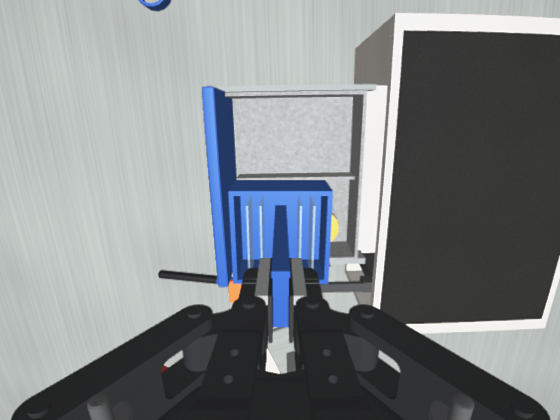

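```bash
python3 - <<'E'
from h import *
np.set_printoptions(precision=1,suppress=True)
a=cv2.imread('pics/w5.png')[70:300,190:400]; cv2.imwrite('pics/w5z.png',cv2.resize(a,None,fx=2.6,fy=2.6,interpolation=cv2.INTER_CUBIC))
E
```

```text
(no output)
```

View pics/w5z.png

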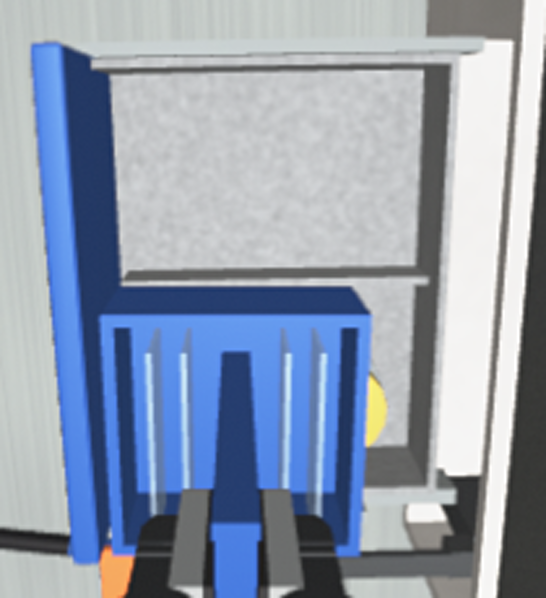

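```bash
python3 - <<'E'
from h import *
np.set_printoptions(precision=1,suppress=True)
z=np.load('w5.npz'); s=dict(position=z['p'],ee_rot=z['R'])
W=lambda x,y:(190+x/2.6-.3,70+y/2.6-.3)
for n,x,y,h in [('panel outer top +y',33,45,135),('panel outer top -y',76,560,135),('floor FL',111,72,22),('floor BL',422,68,22),('floor FR(div base hidden)',122,278,22),('floor BR',416,268,22),
 ('wall top FL outer',93,60,75),('wall inner top back',440,57,75),('div top F',127,273,52),('div top F bottom edge',124,283,52),('div top R',428,277,52),('rear wall in top',450,60,75),('unit front top -y',484,480,150),('unit front top +y',540,10,150)]:
    print(n,plane('wrist',W(x,y),h,s))
    
for p in [(203,87),(217,286)]: print(plane('wrist',p,135,s))
E
```

```text
panel outer top +y [482.4  81.7 135. ]
panel outer top -y [ 479.3 -123.   135. ]
floor FL [493.4  77.6  22. ]
floor BL [644.2  74.7  22. ]
floor FR(div base hidden) [491.5 -23.8  22. ]
floor BR [644.  -23.4  22. ]
wall top FL outer [493.6  79.9  75. ]
wall inner top back [640.2  76.5  75. ]
div top F [498.5 -15.8  52. ]
div top F bottom edge [496.7 -20.6  52. ]
div top R [643.5 -22.4  52. ]
rear wall in top [644.5  75.2  75. ]
unit front top -y [646.  -84.2 150. ]
unit front top +y [655.6  86.4 150. ]
[483.   81.7 135. ]
[ 477.1 -124.   135. ]
```

```bash
python3 -c "
from h import *
go([567,28,300]);go([567,28,106])
"
```

```text
yaw now -1.90 frac [-0.2541 -0.0008  0.0705] turn 0
yaw now -1.90 frac [-0.2535  0.9692  0.0702] turn 0
```

Emit:
play_rows(
  increments=[
    [0, -0.1, 0, 0.03, 0],
    [0, -0.2, 0.02, 0.06, 0],
    [0, -0.252, 0.1, 0.07, 0],
    [0, -0.254, 0.22, 0.07, 0],
    [0, -0.254, 0.34, 0.07, 0],
    [0, -0.254, 0.46, 0.07, 0],
    [0, -0.254, 0.58, 0.07, 0],
    [0, -0.254, 0.7, 0.07, 0],
    [0, -0.254, 0.7, 0.07, 0],
  ],
)

```text
time: 9.75
position: [564.7, 28.7, 156.8]
ee_rot: [[-0.033, -0.005, 0.999], [-0.999, 0.001, -0.033], [-0.001, -1.0, -0.005]]
contact_force: [-0.2, -0.4, -1.0]
opening: 6.7
```

```bash
python3 -c "
from h import *
s,im=shot('wrist','w6');shot('side','d6')
a=cv2.imread('pics/d6.png')[120:280,170:370]; cv2.imwrite('pics/d6z.png',cv2.resize(a,None,fx=3.5,fy=3.5,interpolation=cv2.INTER_CUBIC))
print(s['position']);go([567,28,104])
"
```

```text
[564.67168339  28.72586434 156.82367674]
yaw now -1.88 frac [0.0022 0.2783 0.0016] turn 0
```

View pics/w6.png

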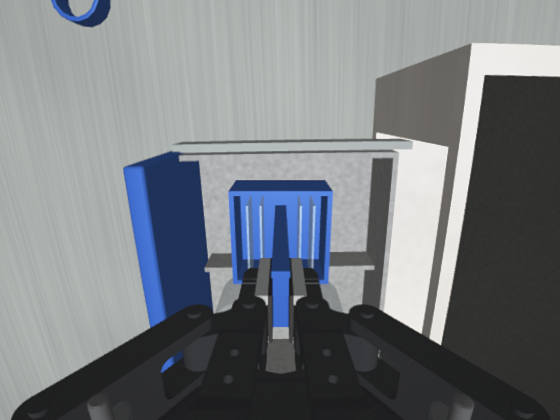

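View pics/d6z.png

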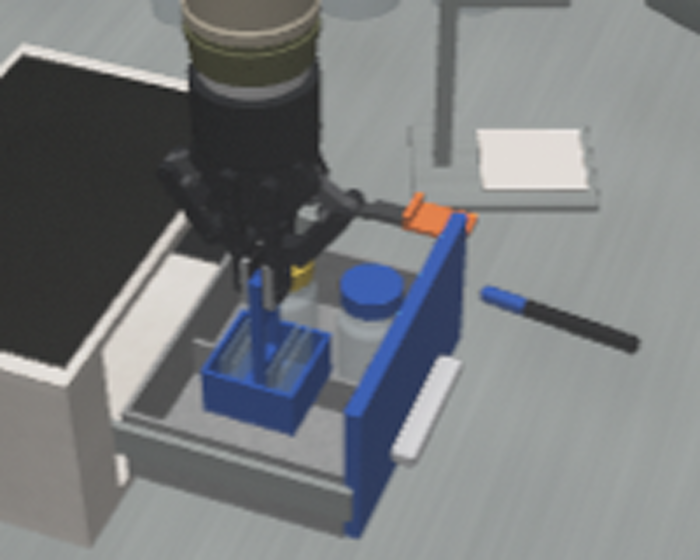

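Emit:
play_rows(
  increments=[
    [0, 0, 0.07, 0, 0],
    [0, 0, 0.14, 0, 0],
    [0, 0, 0.2, 0, 0],
    [0, 0, 0.245, 0, 0],
    [0, 0, 0.255, 0, 0],
    [0, 0, 0.265, 0, 0],
    [0, 0, 0.265, 0, 0],
  ],
)

```text
time: 10.72
position: [566.9, 28.4, 106.9]
ee_rot: [[-0.033, 0.0, 0.999], [-0.999, 0.001, -0.033], [-0.001, -1.0, 0.0]]
contact_force: [0.1, -0.3, -1.9]
opening: 6.5
```

Emit:
play_rows(
  increments=[
    [0, 0, 0.006, 0, 0],
    [0, 0, 0.012, 0, 0],
    [0, 0, 0.018, 0, 0],
    [0, 0, 0.018, 0, 0],
  ],
)

```text
time: 11.22
position: [566.8, 28.4, 103.2]
ee_rot: [[-0.033, -0.0, 0.999], [-0.999, 0.001, -0.033], [-0.001, -1.0, -0.0]]
contact_force: [0.0, -0.0, -1.9]
opening: 6.8
```

Emit:
play_rows(
  increments=[
    [0, 0, 0.004, 0, 0],
    [0, 0, 0.008, 0, 0],
    [0, 0, 0.008, 0, 0],
  ],
)

```text
time: 11.6
position: [567.4, 28.4, 102.6]
ee_rot: [[-0.033, 0.001, 0.999], [-0.999, 0.0, -0.033], [-0.0, -1.0, 0.001]]
contact_force: [-1.3, 0.5, 5.8]
opening: 6.7
```

Emit:
play_rows(
  increments=[
    [10, 0, 0, 0, 0],
    [16, 0, 0, 0, 0],
    [24, 0, 0, 0, 0],
    [32, 0, 0, 0, 0],
    [36, 0, 0, 0, 0],
  ],
)

```text
time: 12.22
position: [567.3, 28.4, 102.4]
ee_rot: [[-0.033, 0.001, 0.999], [-0.999, 0.0, -0.033], [-0.0, -1.0, 0.001]]
contact_force: [0.1, 0.3, 0.4]
opening: 35.8
```

Emit:
play_rows(
  increments=[
    [36, 0, -0.05, 0, 0],
    [36, 0, -0.12, 0, 0],
    [36, 0, -0.22, 0, 0],
    [36, 0, -0.34, 0, 0],
    [36, 0, -0.46, 0, 0],
    [36, 0, -0.58, 0, 0],
    [36, 0, -0.7, 0, 0],
    [36, 0, -0.8, 0, 0],
    [20, 0, -0.8, 0, 0],
  ],
)

```text
time: 13.35
position: [568.3, 28.2, 265.2]
ee_rot: [[-0.033, 0.006, 0.999], [-0.999, -0.0, -0.033], [-0.0, -1.0, 0.006]]
contact_force: [0.5, -0.2, 0.5]
opening: 20.4
```

```bash
python3 -c "
from h import *
shot('side','d7')
s,im=shot('wrist','w7')
np.savez('w7.npz',p=s['position'],R=s['ee_rot'])
a=cv2.imread('pics/d7.png')[120:280,170:370]; cv2.imwrite('pics/d7z.png',cv2.resize(a,None,fx=3.5,fy=3.5,interpolation=cv2.INTER_CUBIC))
print(s['position'])
"
```

```text
[567.68739139  28.26900429 263.69867982]
```

View pics/w7.png

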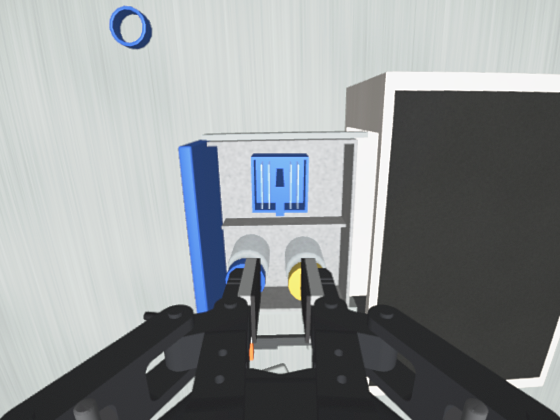

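View pics/d7z.png

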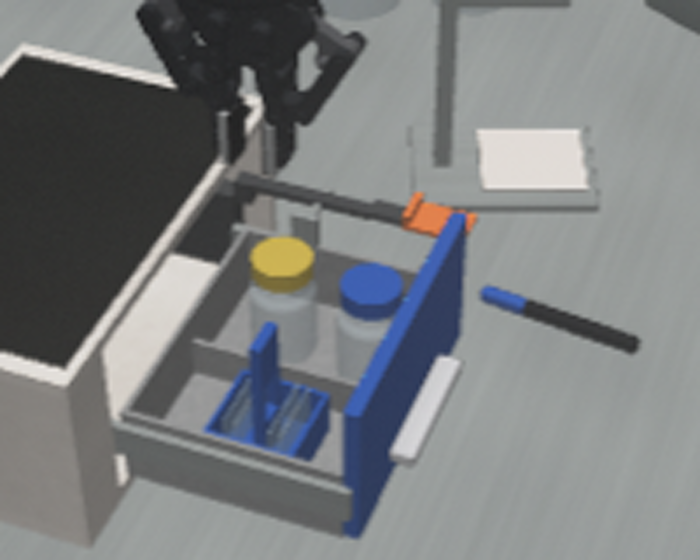

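```bash
python3 -c "
from h import *
go([500,-150,263])
"
```

```text
yaw now -1.88 frac [ 0.902  -0.0031 -0.3062] turn 0
```

Emit:
play_rows(
  increments=[
    [0, 0.1, 0, -0.04, 0],
    [0, 0.25, 0, -0.09, 0],
    [0, 0.4, 0, -0.14, 0],
    [0, 0.55, 0, -0.19, 0],
    [0, 0.7, 0, -0.24, 0],
    [0, 0.83, 0, -0.29, 0],
    [0, 0.9, 0, -0.306, 0],
    [0, 0.9, 0, -0.306, 0],
  ],
)

```text
time: 14.45
position: [499.5, -150.5, 262.0]
ee_rot: [[-0.035, 0.001, 0.999], [-0.999, 0.001, -0.035], [-0.001, -1.0, 0.001]]
contact_force: [-0.3, -0.3, 0.8]
opening: 0.3
```

```bash
python3 -c "
from h import *
s,im=shot('wrist','w8')
np.savez('w8.npz',p=s['position'],R=s['ee_rot'])
print(s['position'])
"
```

```text
[ 499.52306351 -150.4617566   261.97647611]
```

View pics/w8.png

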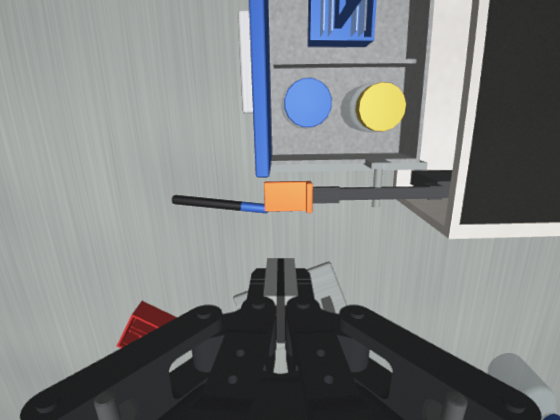

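```bash
python3 - <<'E'
from h import *
np.set_printoptions(precision=1,suppress=True)
z=np.load('w8.npz'); s=dict(position=z['p'],ee_rot=z['R'])
im=cv2.imread('pics/w8.png'); h=cv2.cvtColor(im,cv2.COLOR_BGR2HSV)
m=cv2.inRange(h,(5,150,120),(18,255,255)); m[:,:]=m
ys,xs=np.nonzero(m); print(xs.min(),xs.max(),ys.min(),ys.max())
for u,v in [(264.5,182),(264.5,212),(306,182),(306,213)]: print(plane('wrist',(u,v),102,s))
for u,v,hh in [(312,182,110),(312,212,110),(250,0,135),(258,177,135),(267,177,135)]: print(plane('wrist',(u,v),hh,s))
E
```

```text
264 312 182 212
[ 484.  -136.5  102. ]
[ 482.5 -167.1  102. ]
[ 524.5 -137.9  102. ]
[ 524.1 -169.6  102. ]
[ 529.6 -136.4  110. ]
[ 529.4 -166.3  110. ]
[481.7  10.9 135. ]
[ 480.5 -125.   135. ]
[ 488.3 -125.3  135. ]
```

```bash
python3 -c "
from h import *
go([503,-152.5,106]);go([503,-152.5,90])
"
```

```text
yaw now -1.94 frac [0.014  0.7804 0.0152] turn 0
yaw now -1.94 frac [0.014  0.8604 0.0151] turn 0
```

Emit:
play_rows(
  increments=[
    [0, 0.005, 0.1, 0.005, 0],
    [0, 0.014, 0.22, 0.015, 0],
    [0, 0.014, 0.34, 0.015, 0],
    [0, 0.014, 0.46, 0.015, 0],
    [0, 0.014, 0.58, 0.015, 0],
    [0, 0.014, 0.68, 0.015, 0],
    [0, 0.014, 0.75, 0.015, 0],
    [0, 0.014, 0.77, 0.015, 0],
    [0, 0.014, 0.77, 0.015, 0],
  ],
)

```text
time: 15.62
position: [503.2, -152.3, 108.3]
ee_rot: [[-0.033, 0.002, 0.999], [-0.999, 0.001, -0.033], [-0.001, -1.0, 0.002]]
contact_force: [0.8, 0.7, 0.5]
opening: 0.1
```

```bash
python3 -c "
from h import *
s,im=shot('side','d9')
a=cv2.imread('pics/d9.png')[100:260,190:390]; cv2.imwrite('pics/d9z.png',cv2.resize(a,None,fx=3.5,fy=3.5,interpolation=cv2.INTER_CUBIC))
print(s['position']);go([503,-152.5,89.5])
"
```

```text
[ 503.17236727 -152.29073721  108.27628344]
yaw now -1.92 frac [-0.0001  0.096  -0.0024] turn 0
```

View pics/d9z.png

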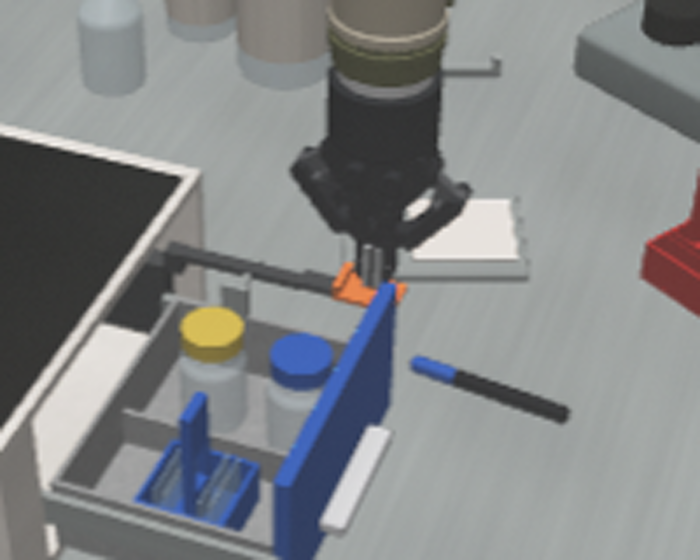

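Emit:
play_rows(
  increments=[
    [0, 0, 0.02, 0, 0],
    [0, 0, 0.04, 0, 0],
    [0, 0, 0.06, 0, 0],
    [0, 0, 0.08, 0, 0],
    [0, 0, 0.096, 0, 0],
    [0, 0, 0.096, 0, 0],
  ],
)

```text
time: 16.42
position: [503.9, -152.8, 90.3]
ee_rot: [[-0.034, 0.004, 0.999], [-0.999, -0.0, -0.034], [0.0, -1.0, 0.004]]
contact_force: [-1.4, 0.6, 6.8]
opening: 0.0
```

Emit:
play_rows(
  increments=[
    [0, 0, 0, 0.02, 0],
    [0, 0, 0, 0.04, 0],
    [0, 0, 0, 0.06, 0],
    [0, 0, 0, 0.085, 0],
    [0, 0, 0, 0.11, 0],
    [0, 0, 0, 0.14, 0],
    [0, 0, 0, 0.17, 0],
    [0, 0, 0, 0.2, 0],
    [0, 0, 0, 0.23, 0],
    [0, 0, 0, 0.23, 0],
  ],
)

```text
time: 17.68
position: [551.2, -153.9, 91.5]
ee_rot: [[-0.033, 0.007, 0.999], [-0.999, 0.001, -0.033], [-0.001, -1.0, 0.006]]
contact_force: [1.0, 3.1, 6.0]
opening: 0.1
```

```bash
python3 -c "
from h import *
s,im=shot('side','d10')
a=cv2.imread('pics/d10.png')[100:260,190:390]; cv2.imwrite('pics/d10z.png',cv2.resize(a,None,fx=3.5,fy=3.5,interpolation=cv2.INTER_CUBIC))
print(s['position'])
"
```

```text
[ 551.24114481 -153.85398922   91.52378237]
```

View pics/d10z.png

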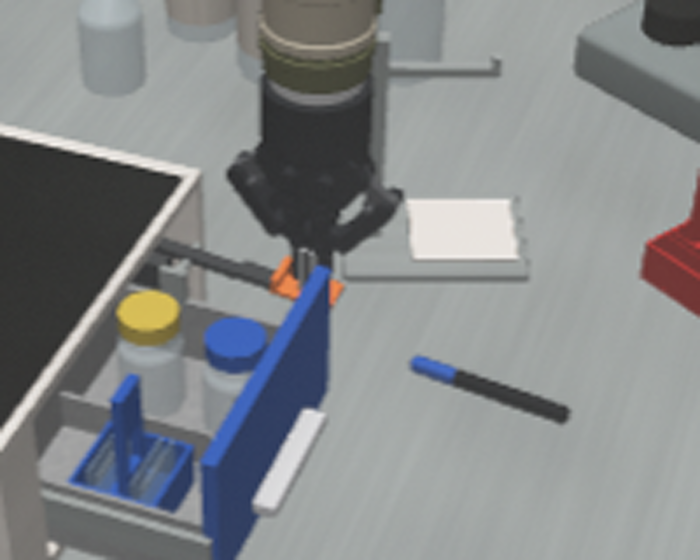

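Emit:
play_rows(
  increments=[
    [0, 0, -0.03, -0.01, 0],
    [0, 0, -0.1, -0.02, 0],
    [0, 0, -0.25, -0.05, 0],
    [0, 0, -0.4, -0.1, 0],
    [0, 0, -0.55, -0.2, 0],
    [0, 0, -0.6, -0.35, -0.03],
    [0, 0, -0.6, -0.5, -0.08],
    [0, -0.05, -0.6, -0.6, -0.13],
    [0, -0.1, -0.6, -0.68, -0.18],
    [0, -0.15, -0.6, -0.75, -0.23],
  ],
)

```text
time: 18.98
position: [400.5, -118.8, 211.2]
ee_rot: [[0.64, 0.007, 0.769], [-0.769, 0.001, 0.64], [0.004, -1.0, 0.006]]
contact_force: [0.4, -1.4, -1.5]
opening: -0.0
```

```bash
python3 -c "
from h import *
go([420,-22,210],88)
"
```

```text
yaw now 39.78 frac [-0.3098  0.0071  0.3844] turn -0.2679
```

Emit:
play_rows(
  increments=[
    [0, -0.06, 0, 0.08, -0.05],
    [0, -0.12, 0, 0.16, -0.1],
    [0, -0.18, 0, 0.23, -0.15],
    [0, -0.24, 0, 0.3, -0.2],
    [0, -0.3, 0, 0.37, -0.25],
    [0, -0.31, 0, 0.384, -0.268],
    [0, -0.31, 0, 0.384, -0.268],
  ],
)

```text
time: 19.85
position: [419.7, -21.9, 211.9]
ee_rot: [[0.999, 0.007, 0.035], [-0.035, 0.0, 0.999], [0.007, -1.0, 0.001]]
contact_force: [0.0, 0.4, 0.5]
opening: 0.2
```

```bash
python3 -c "
from h import *
s,im=shot('wrist','w11')
np.savez('w11.npz',p=s['position'],R=s['ee_rot'])
print(s['position'],s['joints']);go([470,-22,93],88)
"
```

```text
[419.73269564 -21.86954202 211.87601403] [-14.03966535   0.91126155 -20.69132749  68.00117515   0.11607947
 -12.04911471]
yaw now 87.96 frac [0.2469 0.5956 0.0091] turn -0.0002
```

View pics/w11.png

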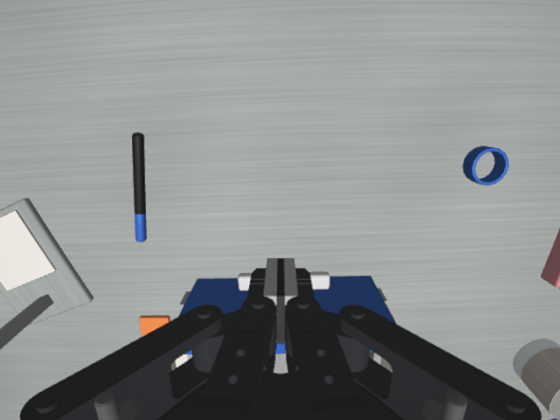

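Emit:
play_rows(
  increments=[
    [0, 0.05, 0.12, 0.002, 0],
    [0, 0.12, 0.24, 0.004, 0],
    [0, 0.18, 0.36, 0.007, 0],
    [0, 0.23, 0.48, 0.009, 0],
    [0, 0.247, 0.57, 0.009, 0],
    [0, 0.247, 0.595, 0.009, 0],
    [0, 0.247, 0.595, 0.009, 0],
  ],
)

```text
time: 20.78
position: [469.7, -22.3, 93.3]
ee_rot: [[0.999, 0.007, 0.037], [-0.037, 0.0, 0.999], [0.007, -1.0, 0.001]]
contact_force: [-0.2, -0.0, 1.0]
opening: 0.0
```

Emit:
play_rows(
  increments=[
    [0, 0.05, 0, 0, 0],
    [0, 0.1, 0, 0, 0],
    [0, 0.13, 0, 0, 0],
    [0, 0.155, 0, 0, 0],
    [0, 0.18, 0, 0, 0],
    [0, 0.205, 0, 0, 0],
    [0, 0.23, 0, 0, 0],
    [0, 0.26, 0, 0, 0],
    [0, 0.3, 0, 0, 0],
    [0, 0.34, 0, 0, 0],
  ],
)

```text
time: 22.02
position: [534.3, -24.1, 93.2]
ee_rot: [[0.999, -0.0, 0.036], [-0.036, 0.001, 0.999], [-0.0, -1.0, 0.001]]
contact_force: [-10.1, -0.2, 5.9]
opening: -0.2
```

```bash
python3 -c "
from h import *
s,im=shot('side','d12')
a=cv2.imread('pics/d12.png')[100:280,160:390]; cv2.imwrite('pics/d12z.png',cv2.resize(a,None,fx=3.2,fy=3.2,interpolation=cv2.INTER_CUBIC))
print(s['position'],s['contact_force'])
"
```

```text
[534.32406431 -24.11400718  93.2265087 ] [-10.13567559  -0.23661111   5.89219697]
```

View pics/d12z.png

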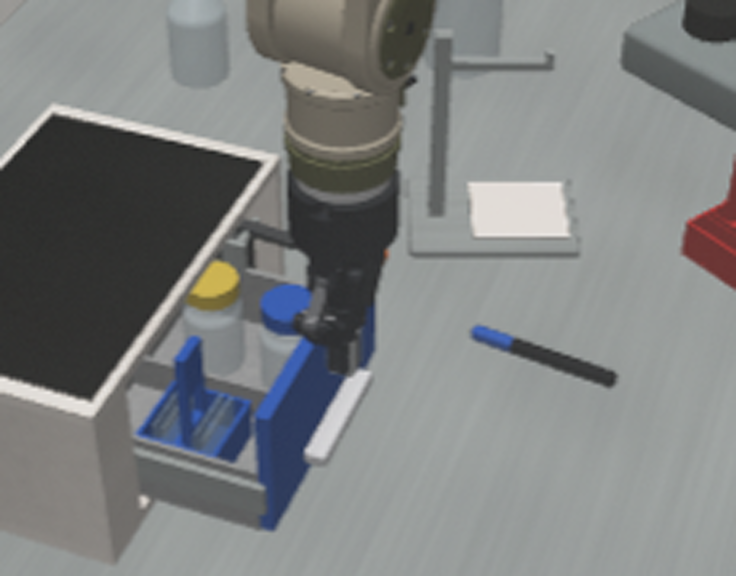

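```bash
python3 - <<'E'
from h import *
print(plane('side',(160+265/3.2,100+403/3.2),135), plane('side',(190+205/3.5,100+458/3.5),135))
s=read_state();print(s['position'],s['ee_rot'][:,1],s['contact_force'])
E
```

```text
[554.96878877  68.97814608 135.        ] [537.66453637  78.66013418 135.        ]
[535.90398305 -24.35825181  93.28363663] [ 1.90360420e-03  9.36599738e-04 -9.99997750e-01] [-6.43220643  1.05236822  3.76831456]
```

Emit:
play_rows(
  increments=[
    [0, 0.03, 0, 0, 0],
    [0, 0.07, 0, 0, 0],
    [0, 0.11, 0, 0, 0],
    [0, 0.15, 0, 0, 0],
    [0, 0.19, 0, 0, 0],
    [0, 0.23, 0, 0, 0],
    [0, 0.27, 0, 0, 0],
    [0, 0.31, 0, 0, 0],
    [0, 0.34, 0, 0, 0],
    [0, 0.36, 0, 0, 0],
  ],
)

```text
time: 23.32
position: [604.9, -26.3, 93.1]
ee_rot: [[0.999, -0.004, 0.036], [-0.036, 0.002, 0.999], [-0.004, -1.0, 0.002]]
contact_force: [-9.8, 0.2, 6.9]
opening: -0.2
```

```bash
python3 -c "
from h import *
s,im=shot('side','d13')
a=cv2.imread('pics/d13.png')[100:280,160:390]; cv2.imwrite('pics/d13z.png',cv2.resize(a,None,fx=3.2,fy=3.2,interpolation=cv2.INTER_CUBIC))
print(s['position'],s['contact_force'],s['ee_rot'])
"
```

```text
[604.9128885  -26.31437706  93.09787339] [-9.8236686   0.15708965  6.92744291] [[ 0.99934482 -0.00416526  0.03595261]
 [-0.03594556  0.00175663  0.99935221]
 [-0.00422572 -0.99998978  0.00160576]]
```

View pics/d13z.png

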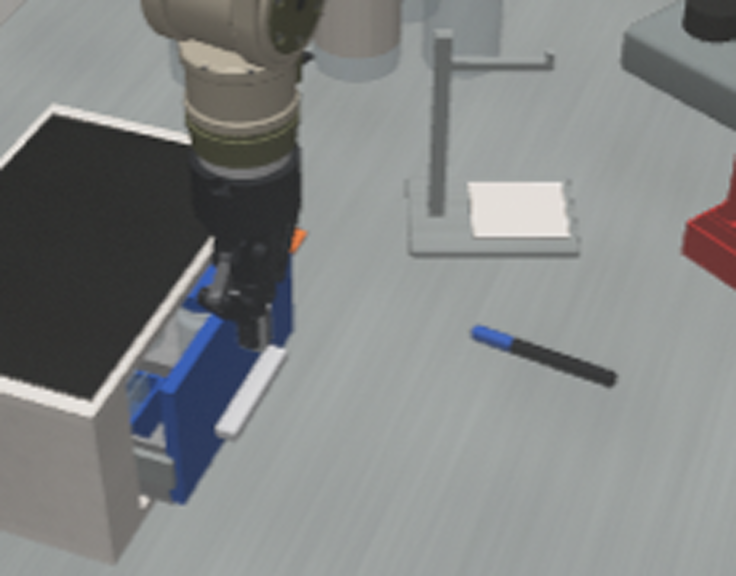

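Emit:
play_rows(
  increments=[
    [0, 0.03, 0, 0, 0],
    [0, 0.06, 0, 0, 0],
    [0, 0.085, 0, 0, 0],
    [0, 0.105, 0, 0, 0],
    [0, 0.125, 0, 0, 0],
    [0, 0.14, 0, 0, 0],
    [0, 0.155, 0, 0, 0],
    [0, 0.165, 0, 0, 0],
    [0, 0.175, 0, 0, 0],
    [0, 0.175, 0, 0, 0],
  ],
)

```text
time: 24.62
position: [634.3, -26.9, 93.1]
ee_rot: [[0.999, -0.015, 0.035], [-0.035, 0.002, 0.999], [-0.015, -1.0, 0.002]]
contact_force: [-19.5, 0.7, 14.3]
opening: 0.0
```

```bash
python3 -c "
from h import *
s,im=shot('side','d14')
a=cv2.imread('pics/d14.png')[100:280,160:390]; cv2.imwrite('pics/d14z.png',cv2.resize(a,None,fx=3.2,fy=3.2,interpolation=cv2.INTER_CUBIC))
print(s['position'],s['contact_force'])
"
```

```text
[634.34602781 -26.93357494  93.07206941] [-19.47401696   0.69081571  14.26904454]
```

View pics/d14z.png

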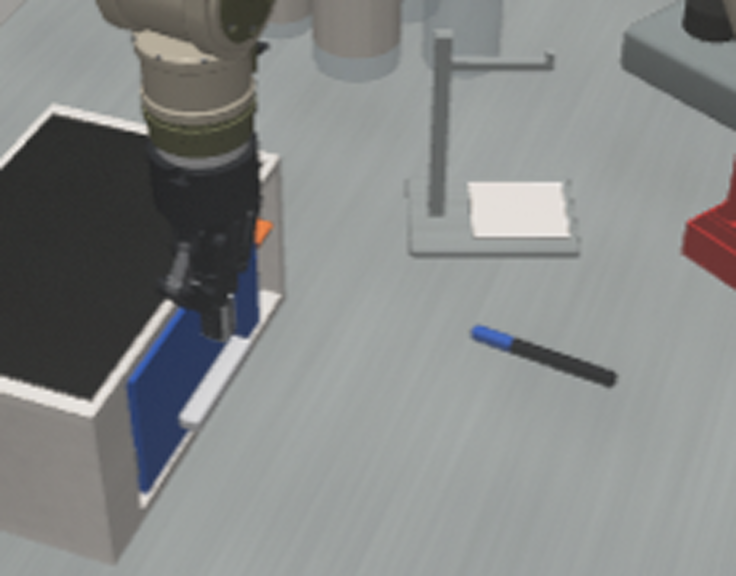

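Emit:
play_rows(
  increments=[
    [0, -0.02, 0, 0, 0],
    [0, -0.06, 0, 0, 0],
    [0, -0.12, 0, 0, 0],
    [0, -0.2, 0, 0, 0],
    [0, -0.3, 0, 0, 0],
    [0, -0.42, 0, 0, 0],
    [0, -0.5, -0.1, 0, 0],
    [0, -0.5, -0.25, 0, 0],
    [0, -0.5, -0.4, 0, 0],
    [0, -0.5, -0.4, 0, 0],
  ],
)

```text
time: 25.92
position: [537.0, -24.0, 177.1]
ee_rot: [[0.999, -0.009, 0.035], [-0.035, 0.001, 0.999], [-0.009, -1.0, 0.001]]
contact_force: [-0.4, 0.2, -0.1]
opening: 0.1
```

```bash
python3 -c "
from h import *
s,im=shot('side','d15');s2,_=shot('wrist','w15')
np.savez('w15.npz',p=s2['position'],R=s2['ee_rot'])
a=cv2.imread('pics/d15.png')[130:270,160:300]; cv2.imwrite('pics/d15z.png',cv2.resize(a,None,fx=4.2,fy=4.2,interpolation=cv2.INTER_CUBIC))
print(s['position'],s['contact_force'])
"
```

```text
[537.02822789 -23.97464729 177.08427468] [-0.38763331  0.15756356 -0.06951117]
```

View pics/d15z.png

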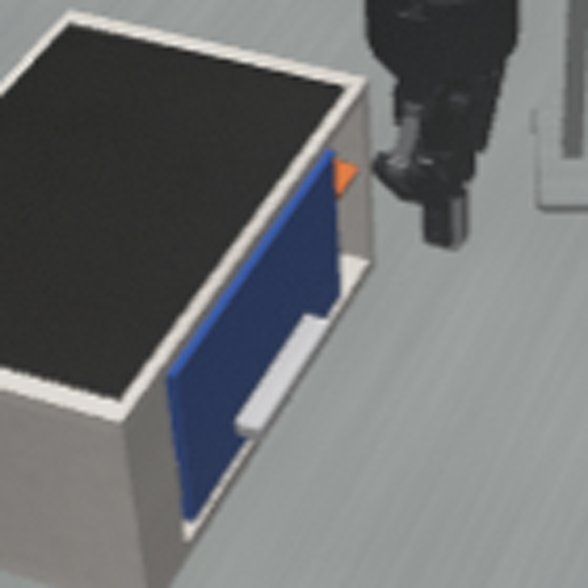

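View pics/w15.png

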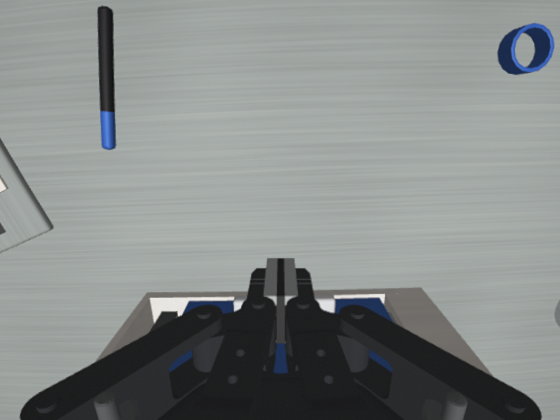

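```bash
python3 - <<'E'
from h import *
np.set_printoptions(precision=1,suppress=True)
D=lambda x,y:(160+x/4.2-.4,130+y/4.2-.4)
for n,x,y,z in [('panel TL outer',172,379,135),('panel TR',336,155,135),('panel BL',185,520,22),('unit TL',122,420,150),('unit TR',366,80,150),('unit BR',370,265,0),('sill L',188,540,8)]:
    print(n,plane('side',D(x,y),z))
z=np.load('w15.npz'); s=dict(position=z['p'],ee_rot=z['R'])
for n,u,v,zz in [('unit front bottom L',147,294,0),('R',423,289,0),('panel bottom L?',186,303,22),('R',385,299,22)]: print(n,plane('wrist',(u,v),zz,s))
E
```

```text
panel TL outer [649.   83.3 135. ]
panel TR [ 642.8 -122.8  135. ]
panel BL [653.8  80.2  22. ]
unit TL [651.2 132.7 150. ]
unit TR [ 646.4 -179.7  150. ]
unit BR [ 649.4 -182.7    0. ]
sill L [652.4  82.1   8. ]
unit front bottom L [ 648.9 -182.4    0. ]
R [654.1 137.5   0. ]
panel bottom L? [ 648.1 -130.1   22. ]
R [651.1  85.8  22. ]
```

```bash
python3 -c "
from h import *
go([600,-24,97]);go([632,-24,97]);go([646,-24,97])
"
```

```text
yaw now 87.99 frac [0.3286 0.3821 0.0089] turn 0
yaw now 87.99 frac [0.4885 0.3799 0.0145] turn 0
yaw now 87.99 frac [0.5584 0.3789 0.017 ] turn 0
```

Emit:
play_rows(
  increments=[
    [0, 0, 0.12, 0, 0],
    [0, 0.03, 0.25, 0, 0],
    [0, 0.1, 0.36, 0, 0],
    [0, 0.2, 0.382, 0.005, 0],
    [0, 0.3, 0.382, 0.008, 0],
    [0, 0.38, 0.38, 0.01, 0],
    [0, 0.43, 0.38, 0.012, 0],
    [0, 0.46, 0.38, 0.014, 0],
    [0, 0.48, 0.38, 0.014, 0],
    [0, 0.485, 0.38, 0.014, 0],
  ],
)

```text
time: 27.28
position: [631.2, -24.1, 97.0]
ee_rot: [[0.999, -0.014, 0.035], [-0.035, 0.002, 0.999], [-0.014, -1.0, 0.002]]
contact_force: [0.3, -0.1, 0.5]
opening: -0.2
```

Emit:
play_rows(
  increments=[
    [0, 0.01, 0, 0, 0],
    [0, 0.02, 0, 0, 0],
    [0, 0.03, 0, 0, 0],
    [0, 0.04, 0, 0, 0],
    [0, 0.05, 0, 0, 0],
    [0, 0.05, 0, 0, 0],
    [0, 0.05, 0, 0, 0],
  ],
)

```text
time: 28.15
position: [633.7, -23.7, 94.4]
ee_rot: [[0.999, -0.029, 0.034], [-0.034, 0.003, 0.999], [-0.029, -1.0, 0.002]]
contact_force: [-17.6, 0.2, 2.1]
opening: -0.0
```

```bash
python3 -c "
from h import *
s,im=shot('side','d16')
a=cv2.imread('pics/side0.png')[180:260,250:330]; b=cv2.imread('pics/d15.png')[170:250,190:270]
a=cv2.resize(a,(398,398),interpolation=cv2.INTER_CUBIC);b=cv2.resize(b,(398,398),interpolation=cv2.INTER_CUBIC)
cv2.imwrite('pics/cmp.png',np.hstack([a,b]))
print(s['position'],s['contact_force'])
b=cv2.imread('pics/d16.png')[130:270,160:300];cv2.imwrite('pics/d16z.png',cv2.resize(b,None,fx=4.2,fy=4.2,interpolation=cv2.INTER_CUBIC))
"
```

```text
[633.69648254 -23.68723747  94.3728227 ] [-17.57998018   0.16626946   2.11815725]
```

View pics/cmp.png

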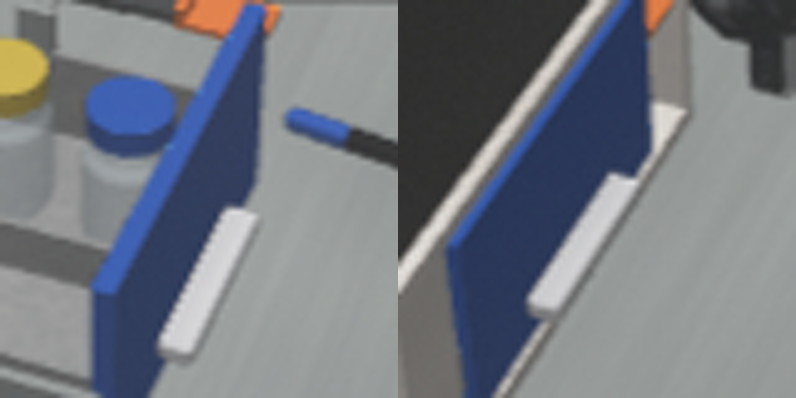

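View pics/d16z.png

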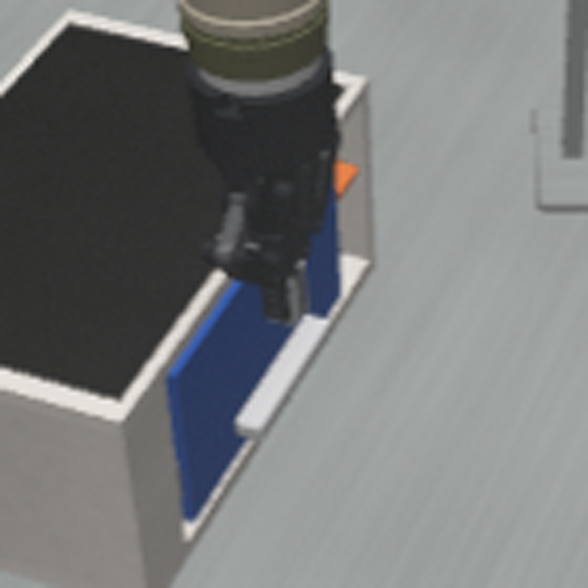

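```bash
python3 - <<'E'
from h import *
np.set_printoptions(precision=1,suppress=True)
k=398/80
A=lambda x,y:(250+x/k-.4,180+y/k-.4)
B=lambda x,y:(190+(x-398)/k-.4,170+y/k-.4)
for a,b,z in [((191,350),(554,309),52),((258,216),(637,181),52),((161,345),(528,303),52),((230,209),(612,176),52),((264,8),(632,2),135),((112,293),(456,245),135)]:
    p=plane('side',A(*a),z);q=plane('side',B(*b),z); print(p,q,q-p)
E
```

```text
[463.5  28.2  52. ] [631.2  27.1  52. ] [167.8  -1.    0. ]
[461.2 -67.1  52. ] [629.6 -70.5  52. ] [168.4  -3.4   0. ]
[477.4  29.9  52. ] [644.5  27.7  52. ] [167.1  -2.2   0. ]
[475.5 -67.1  52. ] [642.9 -69.6  52. ] [167.4  -2.6  -0. ]
[ 479.3 -122.   135. ] [ 644.1 -107.3  135. ] [164.9  14.7   0. ]
[482.6  82.7 135. ] [649.   79.9 135. ] [166.3  -2.8  -0. ]
```

Emit:
play_rows(
  increments=[
    [0, -0.02, 0, 0, 0],
    [0, -0.06, 0, 0, 0],
    [0, -0.12, 0, 0, 0],
    [0, -0.2, 0, 0, 0],
    [0, -0.3, 0, 0, 0],
    [0, -0.42, 0, 0, 0],
    [0, -0.5, -0.15, 0, 0],
    [0, -0.5, -0.35, 0, 0],
    [0, -0.5, -0.6, 0, 0],
    [0, -0.5, -0.7, 0, 0],
  ],
)

```text
time: 29.45
position: [539.0, -20.9, 241.1]
ee_rot: [[0.999, -0.023, 0.034], [-0.034, 0.002, 0.999], [-0.023, -1.0, 0.001]]
contact_force: [0.2, 0.4, -1.2]
opening: 0.1
```

Emit:
play_rows(
  increments=[
    [0, 0, 0, 0, 0],
    [0, 0, 0, 0, 0],
    [0, 0, 0, 0, 0],
    [0, 0, 0, 0, 0],
  ],
)

```text
time: 29.95
position: [538.4, -20.9, 239.9]
ee_rot: [[0.999, -0.025, 0.035], [-0.034, 0.002, 0.999], [-0.025, -1.0, 0.001]]
contact_force: [0.8, -0.1, -0.5]
opening: 0.2
```

```bash
python3 -c "
from h import *
s,im=shot('side','d17');shot('scene','s17')
a=cv2.imread('pics/d17.png').astype(int);b=cv2.imread('pics/d15.png').astype(int)
print('diff panel',np.abs(a-b)[200:270,190:235].mean(),s['contact_force'],s['position'])
"
```

```text
diff panel 0.7786243386243387 [ 0.8032582  -0.11876376 -0.49571704] [538.42071521 -20.86469262 239.9196781 ]
```

View pics/d17.png

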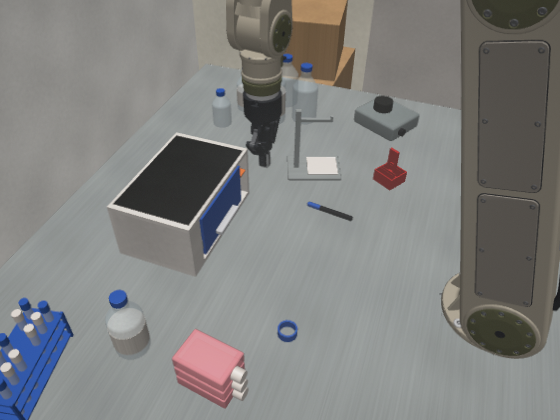

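```bash
python3 -c "
from h import *
ctrl.sign_off()"
```

```text
the job is handed in; nothing more can be done
```

I lifted the blue caddy off the stand's arm and set it down upright in the drawer's left bay while the drawer was still locked. I then pressed the orange lever, eased the drawer about 40 mm in by the lever's rib, and pushed the front panel slowly until it stopped. The job was handed in at about 30 s of the 64 s allowed.

**What the last checks showed:**
- **Drawer:** The panel looks flush with the unit's face. A second push of about 18 N did not move it, and it stayed put after I backed off.
- **Bench:** The bystanders visible in the last side picture look to be where they started; I judged this by eye. The arm was clear of everything, with contact force near zero.

**Where the checks disagreed or could not be made:**
- **Drawer travel:** The finger pull's travel in the side pictures came to about 168 mm, and the panel's top corners gave 165–166 mm. The gap to the unit's face came out between about 0 and 4.5 mm. The nominal travel is 170 mm and the limit is 164 mm. I put the shortfall down to calibration and pixel error because the drawer was against a firm stop.
- **Caddy and jars:** They cannot be seen with the drawer shut. They last looked upright when the drawer was about 65 mm in. By the view about 35 mm before home the jars were hidden and only part of the caddy was visible.

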